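Screen the washed sample jars and box them

TASK

Tip the pan of sample jars and mixing balls out onto the grate by lifting its red handle, without touching the jars while they are in the pan, so that the balls all drop through into the catch box below and the jars stay on top; let the pan back down level. Then pick every jar off the grate into the cardboard carton, leave none poking out, and swing the carton's flap fully shut so that its tab tucks down behind the carton's rim. Leave the other things on the bench where they are.

Things in the scene. Friction and masses are not known exactly. Their poses are not given: they have to be found in the camera images.
- sorter: fixed stand: blue catch box 230 mm square (220 inside) with a steel grate in it and a hinged tip pan on its +y side. Origin on the bench under the grate's middle, z up, y towards the pan. Grate: square net of slick 7 mm round bars, 44 mm pitch (openings 37 to 41 mm), top 80 mm above the bench; walls 18 mm above it; on the pan's side a slick steel apron between cheeks (68 mm higher) slopes onto it from the lip to 60 mm from the middle
- pan_hinge (a point): middle of the pan's hinge line, fixed to the sorter at its (0, 118, 150) mm; the hinge axis is the sorter's x axis
- pan (a joint): angle of the aluminium tip pan (0.6 kg): 0 level on its stop, up to 1.0 rad as the handle end is lifted and it tips to the grate; damped, sinks back to 0 when let go. 200 mm wide, 190 long from the hinge, open to the grate, other walls 38 mm above the hinge; its floor slopes back 0.08 rad from the grate, so nothing leaves until it is tipped; slippery, all is out by about 0.9 rad
- pan_handle (a point): middle of the pan's red handle, a round bar 12 mm thick and 112 mm clear between its two brackets (8 mm each), along the sorter's x axis, 235 mm out from the hinge and level with it when the pan is level, its middle 45 mm beyond the pan's end wall; it may turn in the grip as the pan swings
- carton: the fixed open cardboard carton, outside 270 (x) x 190 (y) x 90 (z) mm, walls and floor 5 mm. Origin on the bench under its middle, z up. Its flap is hinged along the top of its -y wall.
- flap_hinge (a point): middle of the flap's hinge line, fixed to the carton at its (0, -92.5, 90) mm; the axis is the carton's x axis
- flap (a joint): angle of the carton's flap: 0 fully shut (lying on the rim, tab behind the +y wall), 1.57 upright, at most 2.2 leaning outward. A stiff crease holds it wherever it is left; about 1 N at its free edge moves it. The flap is 268 mm wide, 186 mm long and 4 mm thick.
- tab (a point): middle of the lower edge of the flap's tab (220 mm wide, 3 mm thick, 25 mm deep, square to the flap on its inner side); on the flap 178 mm from the hinge
- jar0: a capped sample jar, white square body 44 x 44 x 52 mm with a round blue cap 42 mm across and 18 mm thick on one end, 70 mm long in all, about 90 g; too large for the grate. Its origin is at its centre and its own x axis runs along its length towards the cap. It may come to lie in any attitude, lying or standing, after being tipped. Absent in some starts (None).
- jar1: a capped sample jar, white square body 44 x 44 x 52 mm with a round blue cap 42 mm across and 18 mm thick on one end, 70 mm long in all, about 90 g; too large for the grate. Its origin is at its centre and its own x axis runs along its length towards the cap. It may come to lie in any attitude, lying or standing, after being tipped. Absent in some starts (None).
- jar2: a capped sample jar, white square body 44 x 44 x 52 mm with a round blue cap 42 mm across and 18 mm thick on one end, 70 mm long in all, about 90 g; too large for the grate. Its origin is at its centre and its own x axis runs along its length towards the cap. It may come to lie in any attitude, lying or standing, after being tipped. Absent in some starts (None).
- jar3: a capped sample jar, white square body 44 x 44 x 52 mm with a round blue cap 42 mm across and 18 mm thick on one end, 70 mm long in all, about 90 g; too large for the grate. Its origin is at its centre and its own x axis runs along its length towards the cap. It may come to lie in any attitude, lying or standing, after being tipped. Absent in some starts (None).
- ball0_center (a point): centre of an orange mixing ball, 30 mm across, 40 g; it falls through the grate. Absent in some starts (None).
- ball1_center (a point): centre of an orange mixing ball, 30 mm across, 40 g; it falls through the grate. Absent in some starts (None).
- ball2_center (a point): centre of an orange mixing ball, 30 mm across, 40 g; it falls through the grate. Absent in some starts (None).
- dishes: stack of culture dishes, 90 mm across, 46 mm high, loose on the bench; leave alone. Origin under its middle
- reagent: amber reagent bottle, 60 mm across, 110 mm high; leave alone. Origin under its middle
- swabbox: open red box 70 x 100 x 45 mm; leave alone. Origin under its middle
- marker: black marker pen, 14 mm thick, 120 mm long, lying; leave alone. Origin on the bench under its middle
- beaker: glass beaker, 70 mm across, 90 mm high; leave alone. Origin under its middle
- saline: glass jar with a white cap, 70 mm across, 130 mm high; leave alone. Origin under its middle
Things that resemble listed ones, but are neither listed nor needed, are in the scene too. Leave any pink or turquoise look-alike of the jar1 alone.

How it is judged (in metres and radians):
On the way, in this order (a step that is already met when the one before it is completed fails the run):
1. the pan is tipped up beyond 0.7 rad with no jar or ball left in it (value of joint pan above 0.7 rad and y of each of jar0, jar1, jar2, jar3, ball0_center, ball1_center, ball2_center in the frame of sorter below 0.118 m), for 0.2 s.
2. every jar is in the carton, the flap still open (x of jar0 in the frame of carton between -0.135 and 0.135 m and y of jar0 in the frame of carton between -0.095 and 0.095 m and z of jar0 in the frame of carton between 0 and 0.075 m and x of jar1 in the frame of carton between -0.135 and 0.135 m and y of jar1 in the frame of carton between -0.095 and 0.095 m and z of jar1 in the frame of carton between 0 and 0.075 m and x of jar2 in the frame of carton between -0.135 and 0.135 m and y of jar2 in the frame of carton between -0.095 and 0.095 m and z of jar2 in the frame of carton between 0 and 0.075 m and x of jar3 in the frame of carton between -0.135 and 0.135 m and y of jar3 in the frame of carton between -0.095 and 0.095 m and z of jar3 in the frame of carton between 0 and 0.075 m and value of joint flap above 0.3 rad), for 0.2 s.
3. the flap is swung fully shut (value of joint flap below 0.07 rad), for 0.2 s.
At the end, for the whole second after the job is handed in: Every jar present has its centre inside the carton (at most 75 mm above the bench) and is at rest, every ball is inside the catch box below the grate, the pan is back level (within 0.06 rad), and the flap is shut within 0.07 rad with its tab's lower edge at least 5 mm below the carton's rim (x of jar0 in the frame of carton between -0.135 and 0.135 m and y of jar0 in the frame of carton between -0.095 and 0.095 m and z of jar0 in the frame of carton between 0 and 0.075 m and x of jar1 in the frame of carton between -0.135 and 0.135 m and y of jar1 in the frame of carton between -0.095 and 0.095 m and z of jar1 in the frame of carton between 0 and 0.075 m and x of jar2 in the frame of carton between -0.135 and 0.135 m and y of jar2 in the frame of carton between -0.095 and 0.095 m and z of jar2 in the frame of carton between 0 and 0.075 m and x of jar3 in the frame of carton between -0.135 and 0.135 m and y of jar3 in the frame of carton between -0.095 and 0.095 m and z of jar3 in the frame of carton between 0 and 0.075 m and x of ball0_center in the frame of sorter between -0.115 and 0.115 m and y of ball0_center in the frame of sorter between -0.115 and 0.118 m and z of each of ball0_center, ball1_center, ball2_center in the frame of sorter below 0.065 m and x of ball1_center in the frame of sorter between -0.115 and 0.115 m and y of ball1_center in the frame of sorter between -0.115 and 0.118 m and x of ball2_center in the frame of sorter between -0.115 and 0.115 m and y of ball2_center in the frame of sorter between -0.115 and 0.118 m and value of joint flap below 0.07 rad and z of tab in the frame of carton below 0.085 m and value of joint pan below 0.06 rad and linear speed of each of jar0, jar1, jar2, jar3 below 0.02 m/s); the robot touches nothing.
It fails at once if the fingers touch a jar that lies in the pan ((contact force between the fingers and jar0 above 0.5 N and x of jar0 in the frame of sorter between -0.1 and 0.1 m and y of jar0 in the frame of sorter between 0.145 and 0.31 m and z of jar0 in the frame of sorter between 0.145 and 0.195 m) or (contact force between the fingers and jar1 above 0.5 N and x of jar1 in the frame of sorter between -0.1 and 0.1 m and y of jar1 in the frame of sorter between 0.145 and 0.31 m and z of jar1 in the frame of sorter between 0.145 and 0.195 m) or (contact force between the fingers and jar2 above 0.5 N and x of jar2 in the frame of sorter between -0.1 and 0.1 m and y of jar2 in the frame of sorter between 0.145 and 0.31 m and z of jar2 in the frame of sorter between 0.145 and 0.195 m) or (contact force between the fingers and jar3 above 0.5 N and x of jar3 in the frame of sorter between -0.1 and 0.1 m and y of jar3 in the frame of sorter between 0.145 and 0.31 m and z of jar3 in the frame of sorter between 0.145 and 0.195 m)).
It fails at once if a bystander (dishes, reagent bottle, red box, marker, beaker, saline jar) is moved more than 40 mm (distance of any of dishes, reagent, swabbox, marker, beaker, saline from where it was at the start of the episode above 0.04 m).
Of jar0, jar1, jar2, jar3 only 3 to 4 are there at a start; the rules pass over those that are not, and their reading is None.
Of ball0, ball1, ball2 only 2 to 3 are there at a start; the rules pass over those that are not, and their reading is None.
At some moment in a run one of jar0, jar1, jar2, jar3 may be knocked a few centimetres aside while the robot is not near it.
Once in a run the grip may slacken for a moment while it holds something.
It also fails if it takes over 210 s, if anything falls off the work surface, if the arm or the gripper's body presses on something with over 40 N, if the wrist force passes 120 N, or if a joint passes its speed limit or range.

ROBOT

A 7-joint arm with a two-finger parallel gripper is mounted at the origin on the work surface. World frame = base frame: x ahead of the robot, y to its left, z up, the work surface at z = 0. Lengths are in m, angles in degrees, forces in N, time in s.
With the tool pointing down it reaches from about 0.425 to 0.875 m from the base axis. Payload 4.7 kg.
Tool frame: the origin (TCP) lies at the very end of the fingers, on their centre line; the grasp point (between the pads) lies 19 mm behind it; z points along the fingers, y is the line along which they close (so a half turn about z gives the same grasp; the last joint's range is limited). The gripper opens to 87 mm and grips with 3 to 60 N. Pads are 19 mm wide; open, the fingers measure 117 mm over their backs; the gripper's body (75 mm by 190 mm) begins 51 mm behind the grasp point.
Start: joints at [73.344, 18.392, -4.016, 83.108, 1.295, 78.541, -3.26], TCP at [0.195, -0.62, 0.223] pointing down, gripper open.
Joint ranges: [-163.93, 163.93], [-17.29, 119.83], [-79.2, 71.16], [3.27, 140.29], [-89.18, 269.18], [5.43, 117.66], [-154.24, 154.24]. Speed limits (degrees/s): [147.25, 147.25, 180, 180, 180, 180, 180].

INTERFACE

Orientations are given as [roll, pitch, yaw] about the fixed x, y, z axes, in that order (R = Rz(yaw) Ry(pitch) Rx(roll)).
In Python, from cell import get_obs, eyes, env gives the robot as it stands.
- The arm moves only by the tool servo_tool, never from a script. Its argument "series" is a list that holds one entry, the list of rows, each a list of 7 numbers: the shift along the tool's x, y, z in units of 300 mm (1.0 is 300 mm), then the turn, a rotation vector about the tool's x, y, z in units of pi rad (1.0 is pi rad), then the opening, from 0 (shut) to 1 (fully open). In form: [[[tx, ty, tz, wx, wy, wz, gripper], ...]]. A call has 1 to 12 rows; each row is the pose to reach, as a shift and turn from the pose commanded when the call began, along the tool's axes at that moment, turning the shorter way round; what a row does not reach only later rows make up. A row lasts 1/12 s, in which the tool goes at most 41.7 mm and 7.16 degrees, less where a joint would pass 70% of its speed; a pose out of reach is approached as far as the arm can. A call with a number of a shift or a turn outside -1 to 1 is refused whole. A call with a gripper value outside its range is refused whole. The fingers move at their own pace and stop on an object; "grip_force" is the grip in N (left out, the last holds). Time passes only in rows, so rows that repeat a pose let the fingers close. It gives the time, the measured TCP pose, the force, the opening and the grip force at its end, in the units of the state.
- get_obs(): the state, without advancing time (a new reading comes with each control period).
- eyes.read_camera(name): name is "scene" or "top" or "wrist"; returns a dict with "frame" (384x512x3 uint8, red, green, blue), "depth" (384x512 float32, m along the optical axis (not along the pixel's ray), 0 where there is no reading), "fx", "fy", "cx", "cy" (pixels), "origin" and "rotation" of the camera in the world; the wrist camera has in their place "mount" (4x4, takes a point from camera to tool coordinates, whose origin is the TCP and whose axes are the flange's). Camera axes: x right, y down, z forward; pixel columns grow to the right and rows downward; lengths in m; the calibration is good to about 2 mm. A picture is of the moment at which its call begins: read the wrist's pose just before it.
- env.sign_off(): hands the job in; it is judged then, once.
The state is a dict: "time_s": time; "qpos": joint angles; "joint_velocities": joint speeds; "effort": joint torques, N m; "tool_pos": TCP position; "tool_rot": TCP orientation; "force": force on the tool from outside, world axes, zero at the start; "wrist_torque": the same for the moment, N m; "grip_width": finger opening in m; "grasp_force": force on a finger pad.
Only numpy, scipy, OpenCV 4.12 (cv2) and the standard library are available. Lean on these libraries where they do the work, as an engineer would, in place of code of your own. Each camera call takes 0.05 s, during which the arm holds its last target. There are 200 camera calls.

## Working session

There is one attempt and no reset: what is moved stays moved. The work goes in short steps, Python scripts to look and compute and a tool call to move; the robot and the scene stay as the last step left them, time stands still between calls to the robot, and variables do not carry over. Pictures are saved under pics/ and viewed, at most 14 in all, crops included, and the job is handed in when it is done.

Besides the shell and the picture viewer there is one more tool, called as name(argument=value, ...), one argument or row to a line, values as JSON. servo_tool: Moves the arm, as the interface text tells. Shifts and turns lie within -1 to 1; 1 stands for 300 mm of shift or pi rad of turn. Its arguments: {"type":"object","properties":{"series":{"type":"array"},"grip_force":{"type":"number"}},"required":["series"]}

```bash
ls; mkdir -p pics; cat > h.py <<'E'
import numpy as np, cv2
from scipy.spatial.transform import Rotation as R
from cell import get_obs, eyes, env
def tool():
    o=get_obs(); return np.array(o['tool_pos']), R.from_euler('xyz',o['tool_rot'],degrees=True).as_matrix()
def cam(n):
    p,M=tool(); c=eyes.read_camera(n)
    if 'mount' in c:
        m=np.array(c['mount']); T=np.eye(4);T[:3,:3]=M;T[:3,3]=p; T=T@m
        c['origin']=T[:3,3]; c['rotation']=T[:3,:3]
    c['origin']=np.array(c['origin']); c['rotation']=np.array(c['rotation']); return c
def cloud(c):
    v,u=np.mgrid[:384,:512]; d=c['depth']
    P=np.stack([(u-c['cx'])/c['fx']*d,(v-c['cy'])/c['fy']*d,d],-1)
    return P@c['rotation'].T+c['origin']
def save(c,n,box=None,s=1):
    f=c['frame'][:,:,::-1]
    if box: f=f[box[1]:box[3],box[0]:box[2]]
    cv2.imwrite('pics/'+n,cv2.resize(f,None,fx=s,fy=s))
def go(target,Rt=None):
    "shift and turn in tool units from present pose"
    p,M=tool(); t=M.T@(np.array(target)-p)/0.3
    w=np.zeros(3) if Rt is None else R.from_matrix(M.T@Rt).as_rotvec()/np.pi
    return np.round(t,4),np.round(w,4)
E
python3 - <<'E'
from h import *
print(get_obs())
a=cam('scene');b=cam('top')
f=np.hstack([a['frame'],b['frame']])
for c in(a,b):print(c['origin'],c['rotation'].round(3).tolist(),c['fx'],(c['depth']>0).mean())
save(a,'s0.png',s=1.5);save(b,'t0.png',s=1.5)
E
```

```text
pics
{'time_s': 0.0, 'qpos': array([73.34379635, 18.43772127, -4.01586131, 83.1744942 ,  1.29484577,
       78.54278919, -3.26034108]), 'joint_velocities': array([-0.10172473, -0.08187759, -0.00560604,  0.04033546,  0.00014057,
        0.04853647,  0.00959606]), 'effort': array([-2.56625881e-04, -4.91290569e+01, -4.04761825e-01, -3.12536860e+01,
       -6.42733625e-02,  4.35307575e-02,  1.66565633e-04]), 'tool_pos': array([ 0.19485583, -0.61951502,  0.22148033]), 'tool_rot': array([-1.79890234e+02,  5.62020917e-03,  1.74658907e+01]), 'force': array([0.27518272, 0.6083207 , 0.05347055]), 'wrist_torque': array([ 0.02190778, -0.01391241,  0.00554268]), 'grasp_force': 0.0, 'grip_width': 0.08701491578932373}
[ 1.0699421  -0.64375104  0.76442307] [-124.998, -0.176, 35.897] 350.594814156586 0.9959055582682291
[0.44675491 0.07556099 1.23357439] [-173.475, -0.197, -90.083] 383.28684158182693 0.9960276285807291
```

View pics/s0.png

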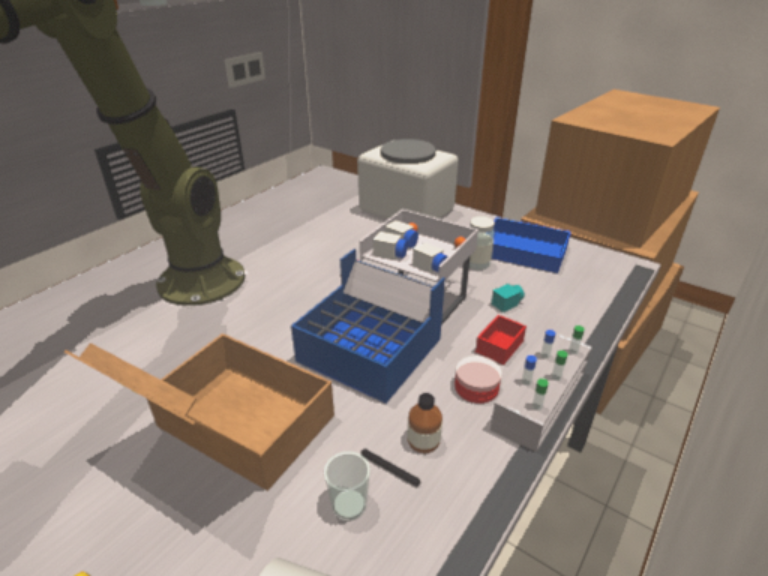

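View pics/t0.png

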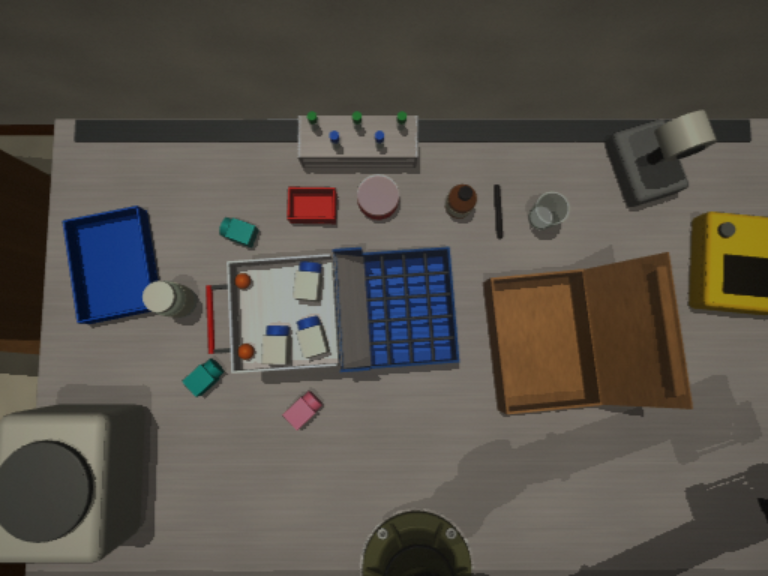

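```bash
sed -i "s/c\['rotation'\]=np.array(c\['rotation'\]); return c/r=np.array(c['rotation']); c['rotation']=r if r.ndim==2 else R.from_euler('xyz',r,degrees=True).as_matrix(); return c/" h.py
python3 - <<'E'
from h import *
for n in('top','scene'):
    c=cam(n);P=cloud(c);H=cv2.cvtColor(c['frame'],cv2.COLOR_RGB2HSV).astype(int);h,s,v=H[...,0],H[...,1],H[...,2]
    X,Y,Z=P[...,0],P[...,1],P[...,2]
    print(n,'bench z',np.median(Z[(abs(X-.3)<.05)&(abs(Y)<.1)]) )
    def rect(m,name):
        k,L,st,_=cv2.connectedComponentsWithStats(m.astype(np.uint8))
        for i in range(1,k):
            if st[i,4]<25: continue
            q=P[L==i]; r=cv2.minAreaRect(q[:,:2].astype(np.float32)*1000)
            print(name,st[i].tolist(),'med',np.median(q,0).round(3),'z',np.percentile(q[:,2],[5,95]).round(3),'rect',np.round(r[0],0),np.round(r[1],0),round(r[2],1))
    red=((h<6)|(h>174))&(s>150)&(v>60)&(X>.2)
    rect(red,'red')
    rect((h>104)&(h<125)&(s>120)&(v>40)&(Z>.085)&(X>.3)&(X<.8)&(Y>-.2)&(Y<.5),'blue')
    rect((h>8)&(h<22)&(s>90)&(v>60)&(Z>.078)&(X>.2)&(X<.8)&(Y<.1)&(Y>-.6),'carton-top')
    rect((h>8)&(h<22)&(s>90)&(Z>.078)&(Z<.097)&(X>.2)&(X<.8)&(Y<.1)&(Y>-.6),'rim')
    rect((s<70)&(v>140)&(Z>.1)&(X>.2)&(X<.8)&(Y<.6),'pale high')
E
```

```text
top bench z 0.00012574020186761903
red [192, 125, 32, 22, 585] med [0.754 0.22  0.006] z [0.002 0.047] rect [613. 179.] [376. 110.] 15.8
red [137, 190, 6, 46, 174] med [0.5   0.392 0.155] z [0.151 0.158] rect [500. 392.] [127.  11.] 4.4
blue [222, 165, 19, 3, 32] med [0.63  0.131 0.166] z [0.163 0.17 ] rect [630. 136.] [ 4. 51.] 3.6
blue [227, 165, 79, 83, 378] med [ 0.498 -0.029  0.098] z [0.093 0.166] rect [525.  40.] [229. 227.] 4.0
blue [200, 174, 14, 7, 84] med [0.596 0.203 0.187] z [0.178 0.191] rect [595. 203.] [37. 17.] 83.6
blue [198, 211, 15, 9, 85] med [0.492 0.205 0.186] z [0.179 0.189] rect [492. 205.] [17. 38.] 17.8
blue [178, 217, 14, 7, 89] med [0.478 0.26  0.182] z [0.174 0.186] rect [478. 262.] [36. 17.] 89.5
carton-top [301, 124, 15, 16, 80] med [ 0.745 -0.089  0.083] z [0.079 0.09 ] rect [604. -24.] [ 44. 370.] 64.4
carton-top [327, 168, 135, 108, 5734] med [ 0.47  -0.388  0.168] z [0.09  0.256] rect [ 454. -183.] [270. 516.] 5.2
rim [301, 124, 15, 16, 90] med [ 0.746 -0.09   0.083] z [0.079 0.091] rect [753. -95.] [45. 38.] 57.1
rim [326, 179, 78, 97, 865] med [ 
[... 1415 characters left out ...]
.109  0.084] z [0.079 0.094] rect [ 760. -103.] [39. 30.] 34.4
rim [107, 223, 114, 84, 802] med [ 0.51  -0.213  0.086] z [0.079 0.089] rect [ 460. -256.] [273. 195.] 5.5
rim [276, 270, 16, 11, 113] med [ 0.763 -0.109  0.084] z [0.079 0.094] rect [ 760. -103.] [39. 30.] 34.4
pale high [259, 108, 30, 11, 183] med [0.277 0.573 0.183] z [0.173 0.19 ] rect [266. 578.] [131.  43.] 0.2
pale high [239, 140, 36, 25, 280] med [0.438 0.243 0.185] z [0.17 0.19] rect [445. 248.] [ 78. 192.] 4.4
pale high [240, 145, 89, 43, 863] med [0.539 0.217 0.146] z [0.126 0.189] rect [504. 341.] [204. 371.] 4.4
pale high [233, 174, 55, 33, 792] med [0.516 0.135 0.117] z [0.102 0.134] rect [513. 136.] [208.  41.] 4.0
```

servo_tool(
  series=[
    [[0, 0, -0.3, 0, 0, 0, 0.35], [0.2, -0.1, -0.6, 0, 0, 0.04, 0.35], [0.3, -0.15, -0.6, 0, 0, 0.0737, 0.35], [0.4, -0.2, -0.6, 0, 0, 0.0737, 0.35], [0.627, -0.327, -0.6, 0, 0, 0.0737, 0.35], [0.627, -0.327, -0.6, 0, 0, 0.0737, 0.35], [0.627, -0.327, -0.6, 0, 0, 0.0737, 0.35], [0.627, -0.327, -0.6, 0, 0, 0.0737, 0.35], [0.627, -0.327, -0.6, 0, 0, 0.0737, 0.35], [0.627, -0.327, -0.6, 0, 0, 0.0737, 0.35]],
  ],
)

```text
time_s: 1.03
tool_pos: [0.3457, -0.4695, 0.4029]
tool_rot: [179.9, 0.0, 4.3]
force: [-0.1, 0.0, -0.7]
grip_width: 0.0328
grasp_force: 0.0
```

servo_tool(
  series=[
    [[0.538, -0.93, 0, 0, 0, 0, 0.35], [0.538, -0.93, 0, 0, 0, 0, 0.35], [0.538, -0.93, 0, 0, 0, 0, 0.35], [0.538, -0.93, 0, 0, 0, 0, 0.35], [0.538, -0.93, 0, 0, 0, 0, 0.35], [0.538, -0.93, 0, 0, 0, 0, 0.35], [0.538, -0.93, 0, 0, 0, 0, 0.35], [0.538, -0.93, 0, 0, 0, 0, 0.35]],
  ],
)

```text
time_s: 1.7
tool_pos: [0.4859, -0.1783, 0.4019]
tool_rot: [-180.0, 0.0, 4.2]
force: [1.0, -0.4, -0.0]
grip_width: 0.0307
grasp_force: 0.0
```

servo_tool(
  series=[
    [[0.073, -0.964, 0, 0, 0, 0, 0.35], [0.073, -0.964, 0, 0, 0, 0, 0.35], [0.073, -0.964, 0, 0, 0, 0, 0.35], [0.073, -0.964, 0, 0, 0, 0, 0.35], [0.073, -0.964, 0, 0, 0, 0, 0.35], [0.073, -0.964, 0, 0, 0, 0, 0.35], [0.073, -0.964, 0, 0, 0, 0, 0.35], [0.073, -0.964, 0, 0, 0, 0, 0.35]],
  ],
)

```text
time_s: 2.37
tool_pos: [0.4848, 0.1178, 0.4023]
tool_rot: [-179.8, 0.0, 4.8]
force: [-0.2, 1.1, 0.3]
grip_width: 0.0307
grasp_force: 0.0
```

servo_tool(
  series=[
    [[0.117, -0.93, 0, 0, 0, 0, 0.35], [0.117, -0.93, 0, 0, 0, 0, 0.35], [0.117, -0.93, 0, 0, 0, 0, 0.35], [0.117, -0.93, 0, 0, 0, 0, 0.35], [0.117, -0.93, 0, 0, 0, 0, 0.35], [0.117, -0.93, 0, 0, 0, 0, 0.35], [0.117, -0.93, 0, 0, 0, 0, 0.35], [0.117, -0.93, 0, 0, 0, 0, 0.35], [0.117, -0.93, 0.3, 0, 0, 0, 0.35], [0.117, -0.93, 0.4, 0, 0, 0, 0.35], [0.117, -0.93, 0.4, 0, 0, 0, 0.35]],
  ],
)

```text
time_s: 3.28
tool_pos: [0.5023, 0.3882, 0.2793]
tool_rot: [179.9, 0.0, 4.0]
force: [-0.2, 0.7, -0.3]
grip_width: 0.0306
grasp_force: 0.0
```

```bash
python3 - <<'E'
from h import *
c=cam('wrist');P=cloud(c);H=cv2.cvtColor(c['frame'],cv2.COLOR_RGB2HSV).astype(int);h,s,v=H[...,0],H[...,1],H[...,2]
m=((h<6)|(h>174))&(s>150)&(v>60)&(P[...,2]>.12)
q=P[m];print(m.sum(),np.percentile(q,[1,50,99],axis=0).round(4))
o=get_obs();print(o['tool_pos'],o['tool_rot'],c['mount'],[c[k] for k in('fx','cx','cy')])
m2=P[...,2]; print(cv2.minAreaRect(q[:,:2].astype(np.float32)*1000))
save(c,'w1.png')
E
```

```text
1420 [[0.4352 0.3863 0.1529]
 [0.5036 0.3947 0.1561]
 [0.5601 0.403  0.1581]]
[0.49967028 0.38468835 0.27055555] [179.4135739    0.67336878   4.04616525] [[-2.85133314e-04 -9.57610860e-01 -2.88064853e-01  7.72191297e-02]
 [ 9.99999424e-01  2.51661884e-05 -1.07348245e-03 -9.21438359e-04]
 [ 1.03522795e-03 -2.88064993e-01  9.57610301e-01 -1.63004585e-01]
 [ 0.00000000e+00  0.00000000e+00  0.00000000e+00  1.00000000e+00]] [307.3763110062114, 255.56370405177856, 192.66357918310626]
((505.9938049316406, 395.33551025390625), (146.43714904785156, 10.84272575378418), 3.898710012435913)
```

View pics/w1.png

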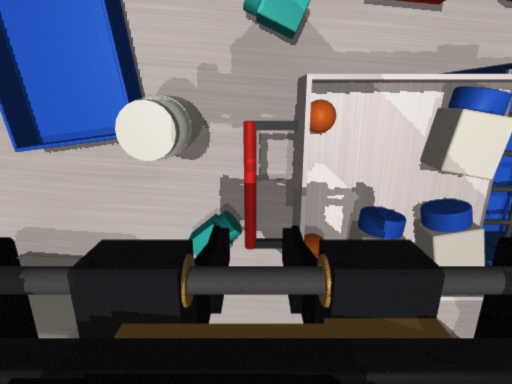

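servo_tool(
  series=[
    [[0, -0.007, 0.12, 0, 0, 0, 0.35], [0, -0.007, 0.25, 0, 0, 0, 0.35], [0, -0.007, 0.38, 0, 0, 0, 0.35], [0, -0.007, 0.5, 0, 0, 0, 0.35], [0, -0.007, 0.5, 0, 0, 0, 0.35], [0, -0.007, 0.5, 0, 0, 0, 0.35], [0, -0.007, 0.5, 0, 0, 0, 0], [0, -0.007, 0.5, 0, 0, 0, 0], [0, -0.007, 0.5, 0, 0, 0, 0], [0, -0.007, 0.5, 0, 0, 0, 0], [0, -0.007, 0.5, 0, 0, 0, 0]],
  ],
  grip_force=25,
)

```text
time_s: 4.25
tool_pos: [0.5016, 0.3936, 0.1347]
tool_rot: [-179.9, -0.2, 4.2]
force: [0.2, -1.2, 7.2]
grip_width: 0.0111
grasp_force: 25.0
```

servo_tool(
  series=[
    [[0, 0.001, -0.02, 0, 0, 0, 0], [0, 0.001, -0.039, 0, 0, 0, 0], [0, 0.003, -0.058, 0, 0, 0, 0], [0, 0.004, -0.078, 0, 0, 0, 0], [0, 0.006, -0.098, 0, 0, 0, 0], [0, 0.009, -0.117, 0, 0, 0, 0], [0, 0.012, -0.137, 0, 0, 0, 0], [0, 0.016, -0.156, 0, 0, 0, 0], [0, 0.02, -0.175, 0, 0, 0, 0], [0, 0.025, -0.194, 0, 0, 0, 0], [0, 0.03, -0.213, 0, 0, 0, 0], [0, 0.035, -0.231, 0, 0, 0, 0]],
  ],
)

```text
time_s: 5.25
tool_pos: [0.5021, 0.3841, 0.2024]
tool_rot: [-179.8, -0.1, 4.2]
force: [4.4, 4.7, -4.3]
grip_width: 0.0108
grasp_force: 25.0
```

servo_tool(
  series=[
    [[0, 0.006, -0.018, 0, 0, 0, 0], [0, 0.013, -0.037, 0, 0, 0, 0], [0, 0.02, -0.056, 0, 0, 0, 0], [0, 0.027, -0.074, 0, 0, 0, 0], [0, 0.035, -0.092, 0, 0, 0, 0], [0, 0.043, -0.11, 0, 0, 0, 0], [0, 0.052, -0.128, 0, 0, 0, 0], [0, 0.061, -0.145, 0, 0, 0, 0], [0, 0.071, -0.162, 0, 0, 0, 0], [0, 0.081, -0.178, 0, 0, 0, 0], [0, 0.091, -0.195, 0, 0, 0, 0], [0, 0.102, -0.211, 0, 0, 0, 0]],
  ],
)

```text
time_s: 6.25
tool_pos: [0.5043, 0.3551, 0.2668]
tool_rot: [-179.6, -0.2, 4.3]
force: [3.0, 7.3, 0.1]
grip_width: 0.0109
grasp_force: 25.0
```

servo_tool(
  series=[
    [[0, 0.011, -0.016, 0, 0, 0, 0], [0, 0.023, -0.032, 0, 0, 0, 0], [0, 0.035, -0.048, 0, 0, 0, 0], [0, 0.047, -0.063, 0, 0, 0, 0], [0, 0.06, -0.078, 0, 0, 0, 0], [0, 0.073, -0.092, 0, 0, 0, 0], [0, 0.087, -0.106, 0, 0, 0, 0], [0, 0.101, -0.12, 0, 0, 0, 0], [0, 0.115, -0.133, 0, 0, 0, 0], [0, 0.13, -0.146, 0, 0, 0, 0], [0, 0.144, -0.159, 0, 0, 0, 0], [0, 0.159, -0.172, 0, 0, 0, 0]],
  ],
)

```text
time_s: 7.25
tool_pos: [0.5075, 0.3094, 0.3199]
tool_rot: [-179.5, -0.3, 4.4]
force: [2.6, 8.3, 4.0]
grip_width: 0.0109
grasp_force: 25.0
```

```bash
python3 - <<'E'
from h import *
save(cam('scene'),'s2.png',(150,60,380,280),2.2)
E
```

```text
(no output)
```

View pics/s2.png

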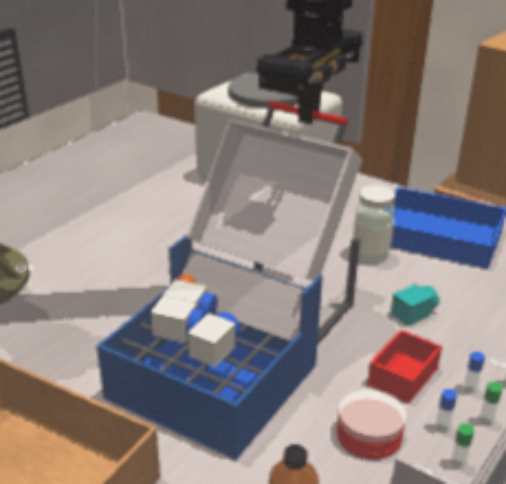

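servo_tool(
  series=[
    [[0, 0, 0, 0, 0, 0, 0], [0, 0, 0, 0, 0, 0, 0], [0, 0, 0, 0, 0, 0, 0], [0, -0.058, 0.052, 0, 0, 0, 0], [0, -0.112, 0.109, 0, 0, 0, 0], [0, -0.159, 0.172, 0, 0, 0, 0], [0, -0.2, 0.238, 0, 0, 0, 0], [0, -0.234, 0.309, 0, 0, 0, 0], [0, -0.261, 0.383, 0, 0, 0, 0], [0, -0.28, 0.458, 0, 0, 0, 0], [0, -0.292, 0.536, 0, 0, 0, 0], [0, -0.296, 0.611, 0, 0, 0, 0]],
  ],
)

```text
time_s: 8.3
tool_pos: [0.5015, 0.3937, 0.1334]
tool_rot: [-180.0, -0.1, 4.2]
force: [-4.2, -7.9, 39.7]
grip_width: 0.0109
grasp_force: 25.0
```

servo_tool(
  series=[
    [[0, 0, 0, 0, 0, 0, 0.35], [0, 0, 0, 0, 0, 0, 0.35], [0, 0, 0, 0, 0, 0, 0.35], [0, 0, -0.12, 0, 0, 0, 0.35], [0, 0, -0.25, 0, 0, 0, 0.35], [0, 0, -0.38, 0, 0, 0, 0.35], [0, 0, -0.5, 0, 0, 0, 0.35], [0, 0, -0.6, 0, 0, 0, 0.35], [0, 0, -0.6, 0, 0, 0, 0.35]],
  ],
)

```text
time_s: 9.05
tool_pos: [0.5018, 0.3953, 0.322]
tool_rot: [-179.6, -0.6, 4.2]
force: [-1.0, 0.4, 0.8]
grip_width: 0.0304
grasp_force: 0.0
```

```bash
cat > look.py <<'E'
from h import *
import sys
c=cam('top');P=cloud(c);H=cv2.cvtColor(c['frame'],cv2.COLOR_RGB2HSV).astype(int);h,s,v=H[...,0],H[...,1],H[...,2]
X,Y,Z=P[...,0],P[...,1],P[...,2]
so=np.array([.526,.040]);a=np.radians(4.2);Rs=np.array([[np.cos(a),-np.sin(a)],[np.sin(a),np.cos(a)]])
def rep(m,name,mn=20):
    k,L,st,_=cv2.connectedComponentsWithStats(m.astype(np.uint8))
    for i in range(1,k):
        if st[i,4]<mn: continue
        q=P[L==i]; r=cv2.minAreaRect(q[:,:2].astype(np.float32)*1000)
        print(name,st[i].tolist(),'med',np.median(q,0).round(3),'sorter',((np.median(q,0)[:2]-so)@Rs).round(3),'z',np.percentile(q[:,2],[5,95]).round(3),'rect',np.round(r[0]),np.round(r[1]),round(r[2],1))
reg=(X>.38)&(X<.67)&(Y>-.1)&(Y<.17)
rep((s<80)&(v>110)&(Z>.086)&reg&(Y<.15),'white')
rep((h>104)&(h<125)&(s>120)&(Z>.1)&reg,'cap')
rep((h<14)&(s>150)&(v>90)&(X>.38)&(X<.67)&(Y>-.1)&(Y<.35),'ball',4)
m=((h<6)|(h>174))&(s>150)&(v>60)&(Z>.12)&(X<.6); print('handle z',np.median(P[m],0).round(3))
save(c,sys.argv[1],(210,150,320,260),5)
E
python3 look.py t3.png
```

```text
white [263, 191, 19, 15, 259] med [0.543 0.019 0.124] sorter [ 0.015 -0.022] z [0.121 0.128] rect [504.  29.] [ 60. 134.] 74.8
white [246, 213, 34, 26, 533] med [0.462 0.048 0.124] sorter [-0.063  0.012] z [0.12  0.128] rect [463.  47.] [52. 87.] 16.7
cap [222, 165, 19, 3, 32] med [0.63  0.132 0.166] sorter [0.111 0.084] z [0.162 0.169] rect [630. 136.] [ 5. 51.] 5.4
cap [257, 193, 7, 14, 85] med [0.538 0.053 0.12 ] sorter [0.013 0.013] z [0.108 0.124] rect [540.  54.] [38. 17.] 1.5
cap [245, 208, 29, 13, 167] med [0.497 0.056 0.12 ] sorter [-0.028  0.018] z [0.109 0.125] rect [489.  51.] [50. 84.] 29.5
cap [227, 245, 20, 3, 35] med [0.407 0.118 0.167] sorter [-0.113  0.087] z [0.163 0.17 ] rect [407. 120.] [ 4. 52.] 5.1
ball [244, 175, 7, 7, 35] med [0.614 0.092 0.034] sorter [0.092 0.046] z [0.028 0.039] rect [614.  92.] [18. 19.] 2.4
ball [241, 234, 9, 10, 71] med [0.425 0.097 0.118] sorter [-0.097  0.064] z [0.113 0.123] rect [426.  97.] [26. 23.] 0.2
handle z [0.457 0.388 0.156]
```

View pics/t3.png

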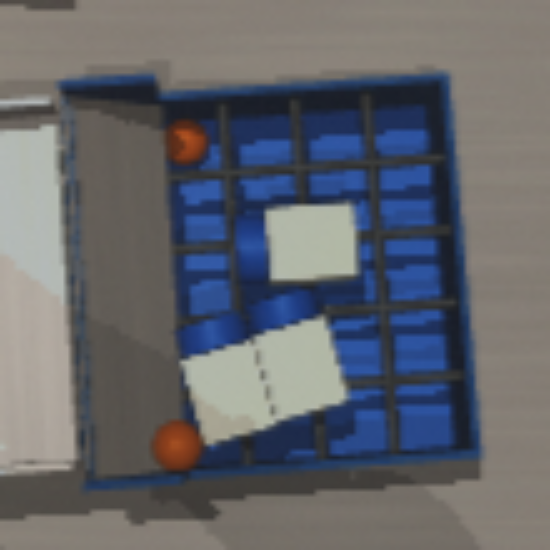

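servo_tool(
  series=[
    [[0.05, 0.9, 0, 0, 0, 0, 1], [0.05, 0.9, 0, 0, 0, 0, 1], [0.05, 0.9, 0, 0, 0, 0, 1], [0.05, 0.9, 0, 0, 0, 0, 1], [0.05, 0.9, 0, 0, 0, 0, 1], [0.05, 0.9, 0, 0, 0, 0, 1], [0.05, 0.9, 0, 0, 0, 0, 1], [0.05, 0.9, 0, 0, 0, 0, 1]],
  ],
)

```text
time_s: 9.77
tool_pos: [0.5363, 0.1167, 0.3125]
tool_rot: [179.8, 0.1, 3.5]
force: [0.5, -0.9, -0.9]
grip_width: 0.0759
grasp_force: 0.0
```

servo_tool(
  series=[
    [[0, 0.2, 0.1, 0, 0, 0, 1], [0, 0.325, 0.2, 0, 0, 0, 1], [0, 0.325, 0.3, 0, 0, 0, 1], [0, 0.325, 0.35, 0, 0, 0, 1], [0, 0.325, 0.35, 0, 0, 0, 1]],
  ],
)

```text
time_s: 10.18
tool_pos: [0.5383, 0.0247, 0.2023]
tool_rot: [-180.0, 0.6, 4.0]
force: [-1.6, -0.5, -0.8]
grip_width: 0.0871
grasp_force: 0.0
```

```bash
cat > wl.py <<'E'
from h import *
import sys
c=cam('wrist');P=cloud(c);H=cv2.cvtColor(c['frame'],cv2.COLOR_RGB2HSV).astype(int);h,s,v=H[...,0],H[...,1],H[...,2]
X,Y,Z=P[...,0],P[...,1],P[...,2]
print(get_obs()['tool_pos'].round(4),get_obs()['tool_rot'].round(1))
def rep(m,name,mn=100):
    k,L,st,_=cv2.connectedComponentsWithStats(m.astype(np.uint8))
    for i in range(1,k):
        if st[i,4]<mn: continue
        q=P[L==i]; r=cv2.minAreaRect(q[:,:2].astype(np.float32)*1000)
        print(name,st[i].tolist(),'med',np.median(q,0).round(3),'z',np.percentile(q[:,2],[5,95]).round(3),'rect',np.round(r[0]),np.round(r[1]),round(r[2],1))
reg=(X>.38)&(X<.67)&(Y>-.1)&(Y<.15)
rep((s<90)&(v>100)&(Z>.112)&(Z<.13)&reg,'white')
rep((h>104)&(h<125)&(s>120)&(Z>.1)&reg,'cap')
rep((h<14)&(s>150)&(v>90)&reg,'ball')
save(c,sys.argv[1])
E
python3 wl.py w4.png
```

```text
[0.54   0.0271 0.2057] [-179.9    0.4    4.1]
white [92, 75, 50, 191, 5333] med [0.555 0.14  0.121] z [0.113 0.129] rect [546. 139.] [157.  19.] 4.4
white [231, 166, 65, 54, 3385] med [0.543 0.02  0.125] z [0.121 0.126] rect [541.  20.] [44. 52.] 3.8
white [179, 237, 95, 29, 1537] med [0.482 0.038 0.125] z [0.12  0.126] rect [484.  47.] [84. 27.] 89.8
white [181, 294, 81, 17, 769] med [0.438 0.062 0.125] z [0.124 0.126] rect [440.  51.] [19. 72.] 13.9
cap [57, 61, 103, 16, 1139] med [0.628 0.124 0.166] z [0.114 0.168] rect [626.  90.] [119.  10.] 86.5
cap [210, 165, 23, 47, 973] med [0.543 0.055 0.121] z [0.108 0.124] rect [569.  51.] [ 24. 102.] 81.1
cap [218, 219, 47, 28, 1050] med [0.504 0.037 0.12 ] z [0.107 0.124] rect [552.  44.] [125.  42.] 7.6
cap [179, 225, 41, 33, 1015] med [0.493 0.073 0.119] z [0.103 0.124] rect [541.  49.] [ 36. 151.] 63.8
cap [134, 310, 44, 29, 819] med [0.407 0.109 0.129] z [0.113 0.254] rect [506.  66.] [ 28. 232.] 66.3
ball [182, 82, 26, 29, 596] med [0.613 0.094 0.033] z [0.027 0.037] rect [609.  71.] [76. 28.] 80.9
ball [160, 294, 25, 21, 400] med [0.425 0.096 0.12 ] z [0.116 0.122] rect [516.  71.] [ 23. 216.] 74.4
```

View pics/w4.png

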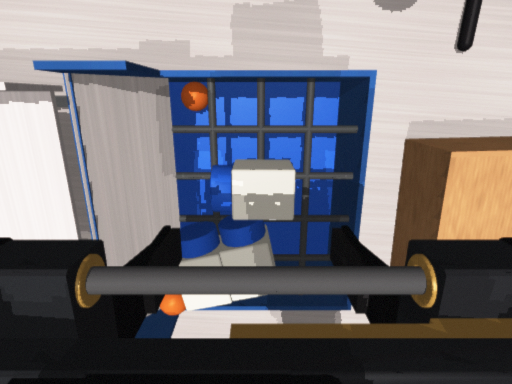

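servo_tool(
  series=[
    [[0, -0.005, 0.12, 0, 0, 0, 1], [0, -0.005, 0.24, 0, 0, 0, 1], [0, -0.005, 0.33, 0, 0, 0, 1], [0, -0.005, 0.387, 0, 0, 0, 1], [0, -0.005, 0.387, 0, 0, 0, 1], [0, -0.005, 0.387, 0, 0, 0, 0.5], [0, -0.005, 0.387, 0, 0, 0, 0.5], [0, -0.005, 0.387, 0, 0, 0, 0.5], [0, -0.005, 0.387, 0, 0, 0, 0.5]],
  ],
  grip_force=20,
)

```text
time_s: 10.98
tool_pos: [0.544, 0.0295, 0.0945]
tool_rot: [180.0, -0.2, 4.2]
force: [-0.4, 0.2, 4.7]
grip_width: 0.0697
grasp_force: 20.0
```

servo_tool(
  series=[
    [[0, 0, -0.1, 0, 0, 0, 0.5], [0, 0, -0.2, 0, 0, 0, 0.5], [0, 0, -0.33, 0, 0, 0, 0.5], [-0.015, 0.13, -0.4, 0, 0, 0, 0.5], [-0.025, 0.26, -0.4, 0, 0, 0, 0.5], [-0.035, 0.39, -0.4, 0, 0, 0, 0.5], [-0.045, 0.52, -0.4, 0, 0, 0, 0.5], [-0.055, 0.65, -0.4, 0, 0, 0, 0.5], [-0.065, 0.78, -0.4, 0, 0, 0, 0.5], [-0.072, 0.897, -0.35, 0, 0, 0, 0.5], [-0.072, 0.897, -0.25, 0, 0, 0, 0.5], [-0.072, 0.897, -0.25, 0, 0, 0, 0.5]],
  ],
)

```text
time_s: 11.98
tool_pos: [0.5369, -0.2435, 0.1628]
tool_rot: [-179.8, 0.4, 3.9]
force: [-1.7, 0.8, -2.3]
grip_width: 0.0698
grasp_force: 20.0
```

servo_tool(
  series=[
    [[0, 0, 0.12, 0, 0, 0, 0.5], [0, 0, 0.24, 0, 0, 0, 0.5], [0, 0, 0.36, 0, 0, 0, 0.5], [0, 0, 0.447, 0, 0, 0, 0.5], [0, 0, 0.447, 0, 0, 0, 0.5], [0, 0, 0.447, 0, 0, 0, 1], [0, 0, 0.447, 0, 0, 0, 1], [0, 0, 0.447, 0, 0, 0, 1], [0, 0, 0.2, 0, 0, 0, 1], [0, 0, 0.0, 0, 0, 0, 1], [0, 0, -0.3, 0, 0, 0, 1], [0, 0, -0.3, 0, 0, 0, 1]],
  ],
)

```text
time_s: 12.98
tool_pos: [0.5413, -0.2406, 0.2046]
tool_rot: [179.9, -0.2, 4.2]
force: [1.1, -1.1, -0.3]
grip_width: 0.0867
grasp_force: 0.0
```

```bash
python3 look.py t5.png; python3 - <<'E'
from h import *
print(tool()[0]);c=cam('top');P=cloud(c);H=cv2.cvtColor(c['frame'],cv2.COLOR_RGB2HSV).astype(int)
m=(H[...,1]<90)&(H[...,2]>90)&(P[...,1]<-.17)&(P[...,1]>-.35)&(P[...,0]>.33)&(P[...,0]<.59)&(P[...,2]>.02)&(P[...,2]<.09); print(m.sum(),np.median(P[m],0))
E
```

```text
white [246, 214, 34, 25, 532] med [0.462 0.045 0.124] sorter [-0.063  0.01 ] z [0.12  0.128] rect [462.  45.] [51. 88.] 15.3
cap [222, 165, 19, 3, 32] med [0.63  0.132 0.166] sorter [0.111 0.084] z [0.163 0.169] rect [630. 136.] [ 5. 51.] 3.4
cap [260, 208, 15, 9, 85] med [0.502 0.033 0.12 ] sorter [-0.024 -0.005] z [0.109 0.125] rect [502.  33.] [17. 41.] 14.4
cap [246, 212, 14, 9, 82] med [0.491 0.077 0.119] sorter [-0.032  0.039] z [0.111 0.125] rect [490.  77.] [18. 40.] 18.0
cap [227, 245, 20, 3, 36] med [0.407 0.118 0.167] sorter [-0.113  0.087] z [0.163 0.17 ] rect [416. 105.] [24. 82.] 30.7
ball [245, 176, 6, 6, 32] med [0.614 0.092 0.033] sorter [0.092 0.046] z [0.027 0.037] rect [613.  91.] [16. 16.] 0.1
ball [241, 234, 9, 10, 68] med [0.428 0.097 0.117] sorter [-0.094  0.064] z [0.112 0.122] rect [426.  97.] [23. 26.] 89.9
handle z [0.498 0.392 0.155]
[ 0.54590118 -0.24213106  0.21428522]
0 [nan nan nan]
  return _methods._mean(a, axis=axis, dtype=dtype,
  ret = um.true_divide(
```

View pics/t5.png

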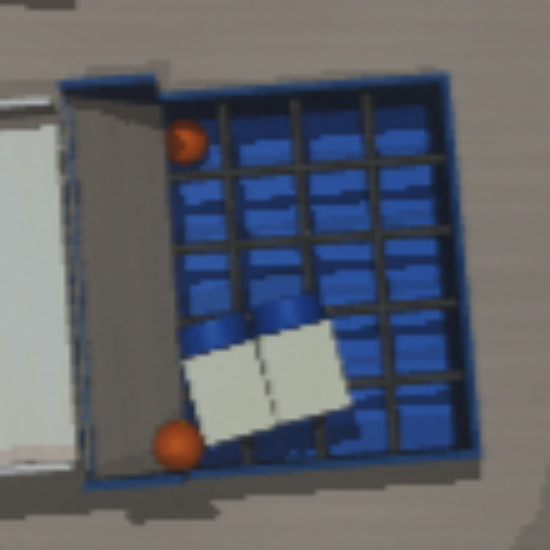

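servo_tool(
  series=[
    [[-0.136, -0.904, 0, 0, 0, 0.443, 0.93], [-0.136, -0.904, 0, 0, 0, 0.443, 0.93], [-0.136, -0.904, 0, 0, 0, 0.443, 0.93], [-0.136, -0.904, 0, 0, 0, 0.443, 0.93], [-0.136, -0.904, 0, 0, 0, 0.443, 0.93], [-0.136, -0.904, 0, 0, 0, 0.443, 0.93], [-0.136, -0.904, 0, 0, 0, 0.443, 0.93], [-0.136, -0.904, 0.1, 0, 0, 0.443, 0.93], [-0.136, -0.904, 0.157, 0, 0, 0.443, 0.93], [-0.136, -0.904, 0.157, 0, 0, 0.443, 0.93], [-0.136, -0.904, 0.157, 0, 0, 0.443, 0.93], [-0.136, -0.904, 0.157, 0, 0, 0.443, 0.93]],
  ],
)

```text
time_s: 14.08
tool_pos: [0.4825, 0.0214, 0.1586]
tool_rot: [179.9, 0.5, -56.6]
force: [0.8, -0.2, -0.3]
grip_width: 0.0807
grasp_force: 0.0
```

```bash
python3 wl.py w6.png; python3 - <<'E'
from h import *
c=cam('top');P=cloud(c);H=cv2.cvtColor(c['frame'],cv2.COLOR_RGB2HSV).astype(int)
m=(H[...,1]<90)&(H[...,2]>70)&(P[...,1]<-.17)&(P[...,1]>-.35)&(P[...,0]>.33)&(P[...,0]<.59)&(P[...,2]>.02)&(P[...,2]<.09); print(m.sum(),np.median(P[m],0))
E
```

```text
[0.4825 0.0233 0.158 ] [179.8   0.6 -56.4]
white [223, 190, 94, 76, 5020] med [0.468 0.024 0.125] z [0.12  0.126] rect [463.  31.] [52. 58.] 14.4
white [212, 294, 74, 25, 1157] med [0.444 0.08  0.125] z [0.124 0.126] rect [448.  84.] [54. 29.] 25.3
white [145, 305, 74, 33, 1491] med [0.483 0.133 0.119] z [0.113 0.128] rect [477. 130.] [55. 18.] 15.5
cap [198, 180, 49, 87, 2179] med [0.497 0.037 0.119] z [0.105 0.124] rect [504.  14.] [ 18. 124.] 15.1
cap [0, 197, 29, 41, 679] med [0.627 0.117 0.114] z [0.102 0.125] rect [583.  42.] [208.  18.] 61.2
ball [93, 156, 24, 14, 200] med [0.612 0.084 0.029] z [0.022 0.076] rect [607.  78.] [38. 16.] 48.3
ball [87, 167, 23, 18, 204] med [0.61  0.099 0.034] z [0.031 0.037] rect [567.  34.] [178.  22.] 55.1
ball [247, 312, 35, 12, 227] med [0.431 0.093 0.116] z [0.111 0.12 ] rect [473.  29.] [ 28. 182.] 36.4
234 [ 0.53973082 -0.24857056  0.0492602 ]
```

View pics/w6.png

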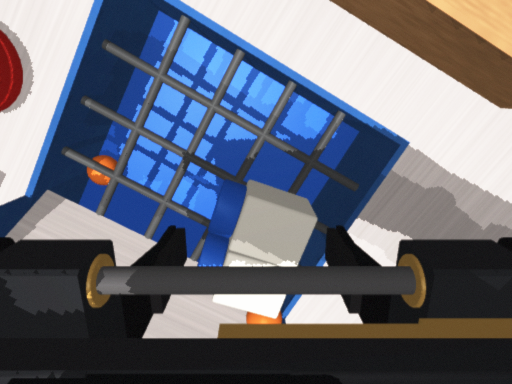

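servo_tool(
  series=[
    [[-0.018, 0.004, -0.1, 0, 0, 0.1056, 0.93], [-0.018, 0.004, -0.1, 0, 0, 0.1056, 0.93], [-0.018, 0.004, -0.1, 0, 0, 0.1056, 0.93], [-0.018, 0.004, -0.1, 0, 0, 0.1056, 0.93], [-0.018, 0.004, -0.1, 0, 0, 0.1056, 0.93]],
  ],
)

```text
time_s: 14.6
tool_pos: [0.4745, 0.0181, 0.1931]
tool_rot: [-177.3, 0.8, -62.6]
force: [-0.0, -0.0, 0.1]
grip_width: 0.0808
grasp_force: 0.0
```

```bash
python3 wl.py w7.png; python3 - <<'E'
from h import *
# C top face contour in wrist image, printed in tool coordinates of the TCP
p,M=tool();c=cam('wrist');P=(cloud(c)-p)@M*1000;H=cv2.cvtColor(c['frame'],cv2.COLOR_RGB2HSV).astype(int);h,s,v=H[...,0],H[...,1],H[...,2]
W=cloud(c)[...,2]
for n,m in(('cap',(h>104)&(h<125)&(s>120)&(W>.108)),('white',(s<90)&(v>100)&(W>.12)&(W<.128))):
    for x0 in range(-24,60,6):
        q=P[m&(abs(P[...,0]-x0)<3)&(abs(P[...,1])<60)]
        if len(q)>20: print(n,x0,len(q),np.percentile(q[:,1],[2,98]).round(1))
E
```

```text
[0.4747 0.0168 0.1941] [-177.3    0.8  -62.8]
white [222, 177, 81, 89, 5320] med [0.463 0.034 0.125] z [0.122 0.126] rect [461.  41.] [53. 78.] 15.2
white [43, 231, 22, 9, 106] med [0.62  0.138 0.114] z [0.112 0.116] rect [618. 137.] [16.  6.] 14.9
white [166, 294, 107, 35, 2037] med [0.462 0.133 0.12 ] z [0.113 0.129] rect [454. 133.] [97. 20.] 4.4
cap [203, 170, 38, 97, 1939] med [0.495 0.046 0.121] z [0.106 0.124] rect [500.  21.] [ 23. 154.] 11.0
cap [0, 199, 63, 44, 1350] med [0.627 0.117 0.133] z [0.106 0.163] rect [574.  37.] [234.  22.] 58.5
cap [273, 295, 18, 28, 311] med [0.407 0.099 0.123] z [0.111 0.141] rect [448.  28.] [ 14. 202.] 28.9
ball [113, 162, 18, 10, 112] med [0.613 0.083 0.029] z [0.024 0.077] rect [606.  78.] [39. 12.] 42.8
ball [108, 172, 19, 15, 148] med [0.611 0.099 0.035] z [0.031 0.037] rect [557.  28.] [199.  21.] 51.8
ball [254, 294, 30, 13, 188] med [0.418 0.098 0.119] z [0.114 0.121] rect [462.  29.] [ 27. 190.] 30.2
cap -18 63 [-36.3 -20.1]
cap -12 111 [-35.8 -18.8]
cap -6 140 [-35.1 -17.8]
cap 0 168 [-33.9 -16.4]
cap 6 196 [-42.3 -15.3]
cap 12 218 [-46.3 -13.2]
cap 18 78 [-29.5 -13.8]
white -24 423 [-19.7  30.3]
white -18 445 [-18.8  31.7]
white -12 450 [-17.8  32.9]
white -6 468 [-16.1  34.4]
white 0 469 [-14.8  35.9]
white 6 467 [-13.4  35.6]
white 12 245 [-12.6  18.1]
```

```bash
python3 -c "
from h import *
o=get_obs();print(o['qpos'].round(1))"
```

```text
[  45.7   -2.9  -47.4  109.6   -4.3   70.3 -153.1]
```

```bash
python3 -c "
from h import *
print(go([.4785,.027,.2],R.from_euler('xyz',[180,0,104.5],degrees=True).as_matrix()))"
```

```text
(array([-0.0283, -0.0293, -0.0198]), array([-0.0085, -0.0214, -0.9294]))
```

servo_tool(
  series=[
    [[-0.028, -0.029, -0.02, 0, 0, -0.45, 0.93], [-0.028, -0.029, -0.02, 0, 0, -0.45, 0.93], [-0.028, -0.029, -0.02, 0, 0, -0.45, 0.93], [-0.028, -0.029, -0.02, 0, 0, -0.45, 0.93], [-0.028, -0.029, -0.02, 0, 0, -0.45, 0.93], [-0.028, -0.029, -0.02, 0, 0, -0.45, 0.93], [-0.028, -0.029, -0.02, 0, 0, -0.45, 0.93], [-0.028, -0.029, -0.02, 0, 0, -0.45, 0.93], [-0.028, -0.029, -0.02, 0, 0, -0.45, 0.93], [-0.028, -0.029, -0.02, 0, 0, -0.45, 0.93], [-0.028, -0.029, -0.02, 0, 0, -0.45, 0.93], [-0.028, -0.029, -0.02, 0, 0, -0.45, 0.93]],
  ],
)

```text
time_s: 15.7
tool_pos: [0.4778, 0.0292, 0.1985]
tool_rot: [-178.7, -2.5, 18.8]
force: [0.1, -0.0, 0.3]
grip_width: 0.0807
grasp_force: 0.0
```

```bash
python3 -c "
from h import *
o=get_obs();print(o['qpos'].round(1),o['tool_pos'],o['tool_rot'])
print(go([.4785,.027,.2],R.from_euler('xyz',[180,0,104.5],degrees=True).as_matrix()))"
```

```text
[ 41.2  -2.4 -44.8 108.8  -3.8  71.  -73.5] [0.47780142 0.02920328 0.19853128] [-178.68196048   -2.46458217   18.80202657]
(array([ 0.    ,  0.0076, -0.0051]), array([ 0.0043, -0.0165, -0.4758]))
```

servo_tool(
  series=[
    [[0, 0.008, -0.005, 0.004, -0.016, -0.476, 0.93], [0, 0.008, -0.005, 0.004, -0.016, -0.476, 0.93], [0, 0.008, -0.005, 0.004, -0.016, -0.476, 0.93], [0, 0.008, -0.005, 0.004, -0.016, -0.476, 0.93], [0, 0.008, -0.005, 0.004, -0.016, -0.476, 0.93], [0, 0.008, -0.005, 0.004, -0.016, -0.476, 0.93], [0, 0.008, -0.005, 0.004, -0.016, -0.476, 0.93], [0, 0.008, -0.005, 0.004, -0.016, -0.476, 0.93], [0, 0.008, -0.005, 0.004, -0.016, -0.476, 0.93], [0, 0.008, -0.005, 0.004, -0.016, -0.476, 0.93], [0, 0.008, -0.005, 0.004, -0.016, -0.476, 0.93], [0, 0.008, -0.005, 0.004, -0.016, -0.476, 0.93]],
  ],
)

```text
time_s: 16.7
tool_pos: [0.4786, 0.0269, 0.2]
tool_rot: [179.9, -0.0, 104.6]
force: [-1.3, 1.2, -0.7]
grip_width: 0.0813
grasp_force: 0.0
```

servo_tool(
  series=[
    [[0, 0, 0, 0, 0, -0.01, 0.93], [0, 0, 0, 0, 0, -0.01, 0.93], [0, 0, 0, 0, 0, -0.01, 0.93], [0, 0, 0, 0, 0, -0.01, 0.93]],
  ],
)

```text
time_s: 17.03
tool_pos: [0.4784, 0.0267, 0.1998]
tool_rot: [179.9, -0.1, 105.9]
force: [-1.3, -0.0, -0.5]
grip_width: 0.0809
grasp_force: 0.0
```

```bash
cat > fit.py <<'E'
from h import *
p,M=tool();c=cam('wrist');W=cloud(c);H=cv2.cvtColor(c['frame'],cv2.COLOR_RGB2HSV).astype(int);h,s,v=H[...,0],H[...,1],H[...,2]
P=(W-p)@M*1000;Z=W[...,2]
print(get_obs()['tool_pos'].round(4),get_obs()['tool_rot'].round(1),get_obs()['qpos'].round(0))
for n,m in(('cap',(h>104)&(h<125)&(s>120)&(Z>.108)),('white',(s<90)&(v>100)&(Z>.12)&(Z<.128))):
    for x0 in range(-36,50,6):
        q=P[m&(abs(P[...,0]-x0)<3)&(abs(P[...,1])<60)]
        if len(q)>20: print(n,x0,len(q),np.percentile(q[:,1],[2,98]).round(1))
print(go([.4785,.027,.2],R.from_euler('xyz',[180,0,104.5],degrees=True).as_matrix()))
E
python3 fit.py; python3 wl.py w8.png
```

```text
[0.4784 0.0266 0.1998] [ 1.799e+02 -1.000e-01  1.059e+02] [ 39.  -0. -45. 107.  -0.  73.  10.]
cap -18 26 [13.8 28.6]
cap -12 91 [13.  29.1]
cap -6 145 [-42.4  39. ]
cap 0 172 [-46.7  43.7]
cap 6 191 [-46.8  43.4]
cap 12 300 [-49.1  49.9]
cap 18 191 [13.7 30.1]
cap 24 71 [-49.3  25.5]
cap 30 139 [-16.9  29.4]
cap 36 150 [13.8 43.9]
cap 42 162 [13.5 30.3]
cap 48 168 [13.4 29.8]
white -18 268 [-38.2  10.3]
white -12 427 [-38.7  10.3]
white -6 417 [-38.5  10.2]
white 0 441 [-38.3  10.9]
white 6 442 [-38.   10.8]
white 12 453 [-37.7  10.8]
white 18 454 [-37.5  11.4]
white 24 458 [-37.3  10.6]
white 30 497 [-38.5  11.3]
white 36 484 [-38.3  11.2]
white 42 505 [-38.   11.9]
white 48 533 [-37.8  11.7]
(array([ 0.0013,  0.0007, -0.0005]), array([ 0.0004, -0.0004,  0.0077]))
[0.4784 0.0265 0.1998] [ 1.799e+02 -1.000e-01  1.059e+02]
white [199, 28, 293, 91, 7615] med [0.507 0.137 0.122] z [0.113 0.129] rect [515. 138.] [221.  19.] 4.1
white [207, 116, 68, 110, 7048] med [0.458 0.051 0.125] z [0.123 0.126] rect [459.  47.] [53. 88.] 15.0
cap [170, 0, 140, 96, 2409] med [0.406 0.122 0.155] z [0.119 0.168] rect [440. 122.] [79. 54.] 1.4
cap [451, 103, 61, 63, 2482] med [0.626 0.126 0.135] z [0.107 0.157] rect [545. 108.] [177.  39.] 15.5
cap [275, 117, 22, 51, 1080] med [0.486 0.08  0.121] z [0.111 0.124] rect [482.  85.] [26. 59.] 33.2
cap [273, 171, 22, 48, 970] med [0.498 0.039 0.121] z [0.108 0.124] rect [486.  62.] [ 23. 102.] 24.9
ball [196, 77, 37, 39, 1114] med [0.424 0.098 0.118] z [0.112 0.122] rect [429. 102.] [43. 29.] 35.5
ball [388, 141, 18, 21, 254] med [0.614 0.096 0.035] z [0.03  0.037] rect [616.  94.] [24. 18.] 87.9
```

View pics/w8.png

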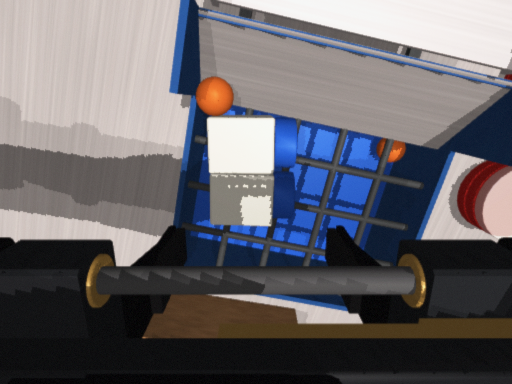

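servo_tool(
  series=[
    [[0.003, -0.01, 0.1, 0, 0, 0.008, 1], [0.003, -0.01, 0.2, 0, 0, 0.008, 1], [0.003, -0.01, 0.28, 0, 0, 0.008, 1], [0.003, -0.01, 0.333, 0, 0, 0.008, 1], [0.003, -0.01, 0.333, 0, 0, 0.008, 1], [0.003, -0.01, 0.333, 0, 0, 0.008, 0.5], [0.003, -0.01, 0.333, 0, 0, 0.008, 0.5], [0.003, -0.01, 0.333, 0, 0, 0.008, 0.5], [0.003, -0.01, 0.333, 0, 0, 0.008, 0.5], [0.003, -0.01, 0.1, 0, 0, 0.008, 0.5], [0.003, -0.01, -0.02, 0, 0, 0.008, 0.5], [0.003, -0.01, -0.02, 0, 0, 0.008, 0.5]],
  ],
)

```text
time_s: 18.13
tool_pos: [0.477, 0.0269, 0.2104]
tool_rot: [179.6, 0.0, 104.5]
force: [2.1, -0.3, -0.7]
grip_width: 0.0696
grasp_force: 2.0
```

```bash
python3 -c "
from h import *
o=get_obs();print(o['tool_pos'],o['tool_rot'],o['grip_width'])
a=np.radians(5.4);
t=np.array([.46,-.256])+np.array([[np.cos(a),-np.sin(a)],[np.sin(a),np.cos(a)]])@[.0,.01]
print(t,go([t[0],t[1],.2],R.from_euler('xyz',[180,0,5],degrees=True).as_matrix()))"
```

```text
[0.47696386 0.0269346  0.21039495] [1.79629577e+02 4.28800348e-02 1.04477850e+02] 0.06963661188068494
[ 0.45905892 -0.24604438] (array([-0.8661, -0.2855,  0.0335]), array([ 0.0017, -0.0016,  0.5527]))
```

servo_tool(
  series=[
    [[0, 0, 0, 0, 0, 0, 0.5], [-0.12, -0.064, 0, 0, 0, 0.02, 0.5], [-0.24, -0.127, 0, 0, 0, 0.05, 0.5], [-0.36, -0.19, 0, 0, 0, 0.05, 0.5], [-0.48, -0.254, 0, 0, 0, 0.05, 0.5], [-0.6, -0.318, 0, 0, 0, 0.05, 0.5], [-0.733, -0.382, 0, 0, 0, 0.05, 0.5], [-0.733, -0.382, 0.05, 0, 0, 0.05, 0.5], [-0.733, -0.382, 0.05, 0, 0, 0.05, 0.5]],
  ],
  grip_force=25,
)

```text
time_s: 18.88
tool_pos: [0.4164, -0.2175, 0.1878]
tool_rot: [-179.9, -0.2, 95.1]
force: [-0.6, 0.6, -2.3]
grip_width: 0.07
grasp_force: 25.0
```

```bash
python3 -c "
from h import *
o=get_obs();print(o['qpos'].round(0))
print(go([.421,-.2145,.028],R.from_euler('xyz',[180,0,95.4],degrees=True).as_matrix()))"; python3 look.py t9.png
```

```text
[ 54.  -1. -29. 109.  -1.  72.  30.]
(array([0.0065, 0.0173, 0.5327]), array([-0.0007, -0.0013, -0.0017]))
white [249, 217, 22, 22, 266] med [0.456 0.057 0.124] sorter [-0.068  0.022] z [0.121 0.128] rect [457.  56.] [49. 43.] 44.9
cap [222, 165, 19, 3, 32] med [0.63  0.131 0.166] sorter [0.11  0.084] z [0.162 0.171] rect [631. 136.] [ 4. 51.] 3.3
cap [245, 213, 13, 13, 83] med [0.482 0.08  0.12 ] sorter [-0.041  0.043] z [0.112 0.126] rect [482.  80.] [17. 39.] 44.6
cap [227, 245, 20, 3, 37] med [0.407 0.119 0.165] sorter [-0.113  0.087] z [0.159 0.168] rect [407. 120.] [ 5. 52.] 4.9
ball [245, 176, 6, 6, 30] med [0.614 0.092 0.034] sorter [0.091 0.046] z [0.029 0.039] rect [613.  91.] [16. 16.] 0.3
ball [249, 234, 8, 8, 52] med [0.428 0.077 0.034] sorter [-0.095  0.044] z [0.027 0.038] rect [429.  76.] [24. 27.] 46.4
handle z [0.499 0.392 0.155]
```

servo_tool(
  series=[
    [[0.006, 0.017, 0.12, 0, 0, 0, 0.5], [0.006, 0.017, 0.24, 0, 0, 0, 0.5], [0.006, 0.017, 0.36, 0, 0, 0, 0.5], [0.006, 0.017, 0.48, 0, 0, 0, 0.5], [0.006, 0.017, 0.533, 0, 0, 0, 0.5], [0.006, 0.017, 0.533, 0, 0, 0, 0.5], [0.006, 0.017, 0.533, 0, 0, 0, 0.96], [0.006, 0.017, 0.533, 0, 0, 0, 0.96], [0.006, 0.017, 0.4, 0, 0, 0, 0.96], [0.006, 0.017, 0.28, 0, 0, 0, 0.96], [0.006, 0.017, 0.16, 0, 0, 0, 0.96], [0.006, 0.017, 0.0, 0, 0, 0, 0.96]],
  ],
)

```text
time_s: 19.93
tool_pos: [0.4243, -0.2124, 0.1872]
tool_rot: [179.9, 0.0, 95.5]
force: [0.8, -0.5, -0.4]
grip_width: 0.0834
grasp_force: 0.0
```

```bash
python3 - <<'E'
from h import *
c=cam('top');P=cloud(c);H=cv2.cvtColor(c['frame'],cv2.COLOR_RGB2HSV).astype(int)
save(c,'t10.png',(150,130,480,290),2.3)
m=(H[...,1]<80)&(H[...,2]>110)&(P[...,2]>.115)&(P[...,2]<.13)&(P[...,1]>0)&(P[...,1]<.12)&(P[...,0]>.4)&(P[...,0]<.64)
b=P[m];r=cv2.minAreaRect(b[:,:2].astype(np.float32)*1000);print(r,np.median(b,0))
print(go([.46,.06,.23],R.from_euler('xyz',[180,0,45],degrees=True).as_matrix()),tool()[0])
E
```

```text
((457.194580078125, 55.831825256347656), (48.80134582519531, 42.72899627685547), 44.78078842163086) [0.45643738 0.05651997 0.12395498]
(array([ 0.9003,  0.1923, -0.1181]), array([0.0053, 0.0009, 0.2806])) [ 0.42899876 -0.21466642  0.19633243]
```

View pics/t10.png

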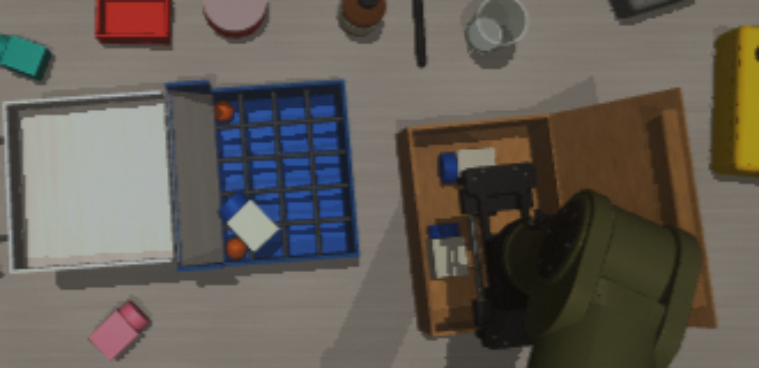

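servo_tool(
  series=[
    [[0.3, 0.075, -0.05, 0, 0, -0.22, 1], [0.6, 0.15, -0.05, 0, 0, -0.22, 1], [0.906, 0.226, -0.05, 0, 0, -0.22, 1], [0.906, 0.226, -0.05, 0, 0, -0.22, 1], [0.906, 0.226, -0.05, 0, 0, -0.22, 1], [0.906, 0.226, -0.05, 0, 0, -0.22, 1], [0.906, 0.226, -0.05, 0, 0, -0.22, 1], [0.906, 0.226, -0.05, 0, 0, -0.22, 1], [0.906, 0.226, -0.05, 0, 0, -0.22, 1], [0.906, 0.226, -0.05, 0, 0, -0.22, 1]],
  ],
)

```text
time_s: 20.82
tool_pos: [0.4662, 0.0637, 0.2006]
tool_rot: [179.9, 0.1, 135.1]
force: [0.2, -0.3, -0.7]
grip_width: 0.0869
grasp_force: 0.0
```

```bash
python3 fit.py; python3 wl.py w11.png | grep -v ball;python3 -c "
from h import *
print(go([.463,.0625,.1],R.from_euler('xyz',[180,0,135],degrees=True).as_matrix()))"
```

```text
[0.466  0.063  0.2002] [1.799e+02 1.000e-01 1.350e+02] [ 38.  -2. -47. 108.  -1.  73.  36.]
cap -12 80 [13.3 29.6]
cap -6 140 [-49.2  46.3]
cap 0 156 [-49.   47.4]
cap 6 188 [-49.   47.5]
cap 12 340 [-56.9  55.2]
cap 18 185 [13.6 30.3]
cap 24 137 [-47.9  29.9]
cap 30 62 [-42.1  14.5]
cap 36 89 [-20.5  20.3]
white -18 135 [-37.4  10.7]
white -12 399 [-37.9  10.5]
white -6 429 [-37.6  11.2]
white 0 430 [-37.7  11.9]
white 6 441 [-37.9  11.8]
white 12 454 [-37.6  11.8]
white 18 472 [-37.4  11.6]
white 24 436 [-37.1  11.6]
white 42 31 [55.1 59.9]
white 48 91 [48.2 59.4]
(array([-0.1141, -0.0553,  0.0008]), array([0.0007, 0.0003, 0.1692]))
[0.4659 0.0627 0.2   ] [179.9   0.  134.9]
white [254, 79, 185, 161, 4841] med [0.489 0.136 0.122] z [0.113 0.129] rect [500. 136.] [191.  19.] 4.1
white [209, 170, 65, 54, 3218] med [0.453 0.058 0.125] z [0.123 0.126] rect [454.  58.] [52. 44.] 44.0
cap [221, 53, 133, 90, 949] med [0.404 0.129 0.167] z [0.138 0.168] rect [440. 123.] [80. 54.] 1.6
cap [273, 169, 23, 47, 969] med [0.475 0.086 0.121] z [0.108 0.124] rect [455. 100.] [ 22. 100.] 54.3
(array([ 0.0068, -0.0079,  0.3332]), array([ 0.0006,  0.0003, -0.0005]))
```

servo_tool(
  series=[
    [[0.013, -0.01, 0.1, 0, 0, 0, 1], [0.013, -0.01, 0.2, 0, 0, 0, 1], [0.013, -0.01, 0.28, 0, 0, 0, 1], [0.013, -0.01, 0.333, 0, 0, 0, 1], [0.013, -0.01, 0.333, 0, 0, 0, 1], [0.013, -0.01, 0.333, 0, 0, 0, 0.5], [0.013, -0.01, 0.333, 0, 0, 0, 0.5], [0.013, -0.01, 0.333, 0, 0, 0, 0.5], [0.013, -0.01, 0.333, 0, 0, 0, 0.5], [0.013, -0.01, 0.23, 0, 0, 0, 0.5], [0.013, -0.01, 0.1, 0, 0, 0, 0.5], [0.013, -0.01, 0, 0, 0, 0, 0.5]],
  ],
)

```text
time_s: 21.92
tool_pos: [0.4611, 0.0652, 0.2021]
tool_rot: [179.8, 0.0, 135.1]
force: [1.4, -0.0, -0.4]
grip_width: 0.0694
grasp_force: 25.0
```

```bash
python3 -c "
from h import *
o=get_obs();print(o['tool_pos'],o['grip_width'],o['grasp_force'],o['qpos'].round(0))
print(go([.428,-.295,.2],R.from_euler('xyz',[180,0,95.4],degrees=True).as_matrix()))"
```

```text
[0.46106155 0.06520727 0.20213032] 0.06940223162064536 24.95335191648337 [ 38.  -3. -47. 109.  -2.  73.  37.]
(array([-0.7697, -0.9281,  0.005 ]), array([ 9.000e-04, -1.000e-04,  2.205e-01]))
```

servo_tool(
  series=[
    [[-0.08, -0.1, 0, 0, 0, 0.22, 0.5], [-0.16, -0.2, 0, 0, 0, 0.22, 0.5], [-0.24, -0.3, 0, 0, 0, 0.22, 0.5], [-0.33, -0.4, 0, 0, 0, 0.22, 0.5], [-0.41, -0.5, 0, 0, 0, 0.22, 0.5], [-0.49, -0.6, 0, 0, 0, 0.22, 0.5], [-0.57, -0.7, 0, 0, 0, 0.22, 0.5], [-0.65, -0.8, 0, 0, 0, 0.22, 0.5], [-0.725, -0.888, 0, 0, 0, 0.22, 0.5], [-0.725, -0.888, 0, 0, 0, 0.22, 0.5]],
  ],
)

```text
time_s: 22.75
tool_pos: [0.4239, -0.286, 0.1991]
tool_rot: [180.0, 0.1, 94.8]
force: [0.9, -0.4, -1.5]
grip_width: 0.0696
grasp_force: 25.0
```

```bash
python3 - <<'E'
from h import *
o=get_obs();print(o['tool_pos'],o['grip_width'],o['grasp_force'],o['qpos'].round(0))
print(go([.427,-.277,.03],R.from_euler('xyz',[180,0,95.4],degrees=True).as_matrix()))
save(cam('scene'),'s12.png',(0,60,330,330),2)
E
```

```text
[ 0.42392106 -0.28598328  0.19914967] 0.06957733052570267 24.9517797804765 [ 58.   4. -27. 104.   2.  73.  34.]
(array([0.0302, 0.0124, 0.5638]), array([ 0.0002,  0.0007, -0.0031]))
```

View pics/s12.png

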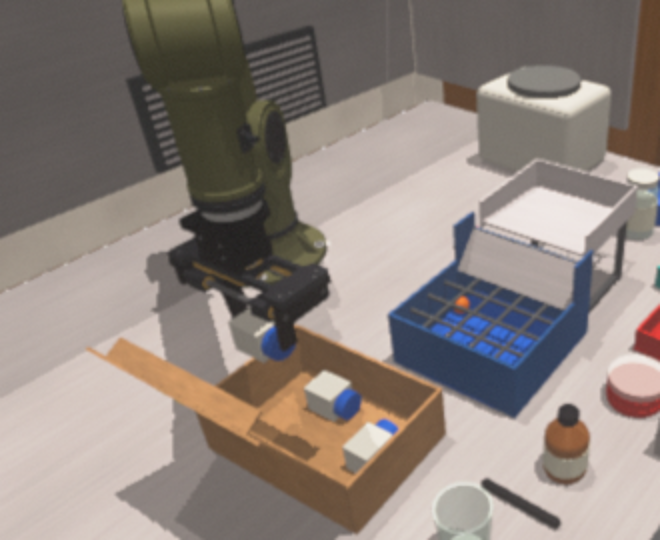

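servo_tool(
  series=[
    [[0.03, 0.012, 0.12, 0, 0, 0, 0.5], [0.03, 0.012, 0.24, 0, 0, 0, 0.5], [0.03, 0.012, 0.36, 0, 0, 0, 0.5], [0.03, 0.012, 0.48, 0, 0, 0, 0.5], [0.03, 0.012, 0.555, 0, 0, 0, 0.5], [0.03, 0.012, 0.555, 0, 0, 0, 0.5], [0.03, 0.012, 0.555, 0, 0, 0, 0.96], [0.03, 0.012, 0.555, 0, 0, 0, 0.96], [0.03, 0.012, 0.42, 0, 0, 0, 0.96], [0.03, 0.012, 0.3, 0, 0, 0, 0.96], [0.03, 0.012, 0.16, 0, 0, 0, 0.96], [0.03, 0.012, 0.0, 0, 0, 0, 0.96]],
  ],
)

```text
time_s: 23.8
tool_pos: [0.4302, -0.2678, 0.1969]
tool_rot: [179.8, 0.1, 95.5]
force: [0.6, -0.4, -0.1]
grip_width: 0.0832
grasp_force: 0.0
```

servo_tool(
  series=[
    [[0, 0, -0.13, 0, 0, 0, 0], [0, 0.02, -0.27, 0, 0, 0, 0], [0, 0.05, -0.4, 0, 0, 0, 0], [0, 0.104, -0.53, 0, 0, 0, 0], [-0.1, 0.104, -0.65, 0, 0, 0, 0], [-0.2, 0.104, -0.73, 0, 0, 0, 0], [-0.32, 0.104, -0.73, 0, 0, 0, 0], [-0.45, 0.104, -0.73, 0, 0, 0, 0], [-0.57, 0.104, -0.73, 0, 0, 0, 0], [-0.7, 0.104, -0.73, 0, 0, 0, 0], [-0.803, 0.104, -0.73, 0, 0, 0, 0], [-0.803, 0.104, -0.73, 0, 0, 0, 0]],
  ],
)

```text
time_s: 24.8
tool_pos: [0.4808, -0.5122, 0.4099]
tool_rot: [180.0, 0.0, 95.0]
force: [0.0, -0.2, -1.7]
grip_width: 0.0114
grasp_force: 0.0
```

```bash
cat > chk.py <<'E'
from h import *
import sys
o=get_obs();p=o['tool_pos'];print(p,o['tool_rot'],o['grip_width'])
a=np.radians(5.4);h0=np.array([.4687,-.348]);e=np.array([-np.sin(a),np.cos(a)])
print('d',(p[:2]-h0)@e,'lateral',(p[:2]-h0)@[np.cos(a),np.sin(a)])
c=cam('top');P=cloud(c)
L=(P[...,:2]-[.46,-.256])@np.array([[np.cos(a),-np.sin(a)],[np.sin(a),np.cos(a)]])
H=cv2.cvtColor(c['frame'],cv2.COLOR_RGB2HSV).astype(int)
m=(H[...,1]<90)&(H[...,2]>70)&(abs(L[...,0])<.13)&(abs(L[...,1])<.09)&(P[...,2]>.015)
k,lab,st,_=cv2.connectedComponentsWithStats(m.astype(np.uint8))
for i in range(1,k):
    if st[i,4]>30: print('jar local',np.median(L[lab==i],0).round(3),'z',np.percentile(P[lab==i][:,2],[5,50,95]).round(3))
b=(H[...,0]<14)&(H[...,1]>150)&(H[...,2]>80)&(P[...,1]>-.1)&(P[...,1]<.2)&(P[...,0]>.38)&(P[...,0]<.65)
k,lab,st,_=cv2.connectedComponentsWithStats(b.astype(np.uint8))
for i in range(1,k):
    if st[i,4]>5: print('ball',np.median(P[lab==i],0).round(3))
save(c,sys.argv[1],(150,130,480,290),2.3)
E
python3 chk.py t13.png
```

```text
[ 0.48080176 -0.51223043  0.40993383] [1.79996683e+02 4.92271645e-02 9.49928850e+01] 0.011394650482024099
d -0.16464044706525943 lateral -0.003407395684328078
jar local [0.079 0.001] z [0.046 0.049 0.053]
jar local [-0.04  -0.009] z [0.045 0.049 0.053]
jar local [-0.039  0.052] z [0.045 0.05  0.054]
ball [0.613 0.092 0.033]
ball [0.429 0.077 0.032]
```

View pics/t13.png

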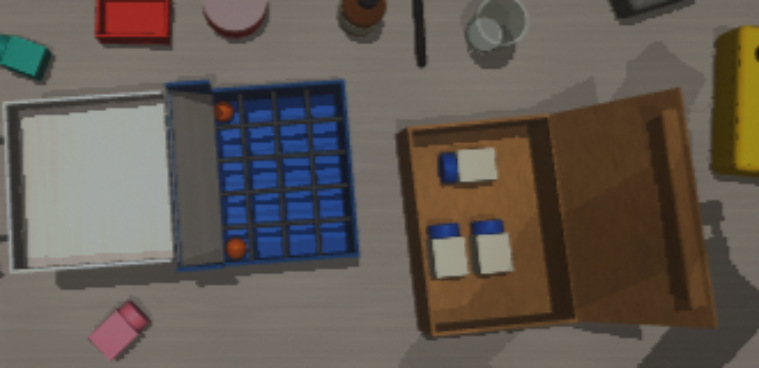

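servo_tool(
  series=[
    [[0, 0, 0.12, 0, 0, 0, 0], [0, 0, 0.24, 0, 0, 0, 0], [0, 0, 0.36, 0, 0, 0, 0], [0, 0, 0.48, 0, 0, 0, 0], [0, 0, 0.56, 0, 0, 0, 0], [0, 0, 0.56, 0, 0, 0, 0], [0, 0, 0.56, 0, 0, 0, 0]],
  ],
)

```text
time_s: 25.43
tool_pos: [0.4834, -0.5039, 0.2447]
tool_rot: [179.9, -0.1, 95.5]
force: [-0.2, 0.7, 1.1]
grip_width: 0.0001
grasp_force: 0.0
```

servo_tool(
  series=[
    [[0.08, 0, 0, 0, 0, 0, 0], [0.15, 0, 0, 0, 0, 0, 0], [0.19, 0, 0, 0, 0, 0, 0], [0.23, 0, 0, 0, 0, 0, 0], [0.27, 0, 0, 0, 0, 0, 0], [0.31, 0, 0, 0, 0, 0, 0], [0.35, 0, -0.01, 0, 0, 0, 0], [0.39, 0, -0.02, 0, 0, 0, 0], [0.43, 0, -0.03, 0, 0, 0, 0], [0.48, 0, -0.035, 0, 0, 0, 0]],
  ],
)

```text
time_s: 26.27
tool_pos: [0.4693, -0.361, 0.2539]
tool_rot: [179.9, -0.1, 95.4]
force: [-0.5, -0.3, 0.0]
grip_width: 0.0007
grasp_force: 0.3
```

```bash
cat > fl.py <<'E'
from h import *
a=np.radians(5.4);h0=np.array([.4687,-.348]);e=np.array([-np.sin(a),np.cos(a)]);f=np.array([np.cos(a),np.sin(a)])
p=get_obs()['tool_pos'];print('tcp d,z',((p[:2]-h0)@e).round(4),p[2].round(4),get_obs()['force'])
for n in('scene','top'):
    c=cam(n);P=cloud(c);H=cv2.cvtColor(c['frame'],cv2.COLOR_RGB2HSV).astype(int)
    d=(P[...,:2]-h0)@e;l=(P[...,:2]-h0)@f
    m=(H[...,0]>8)&(H[...,0]<22)&(H[...,1]>90)&(abs(l)<.13)&(P[...,2]>.105)&(abs(d)<.2)
    q=np.c_[d[m],P[...,2][m]-.09]
    if len(q)>10: print(n,len(q),'angle',np.median(np.degrees(np.arctan2(q[:,1],q[:,0]))).round(1),'max r',np.percentile(np.hypot(*q.T),98).round(3))
E
python3 fl.py
```

```text
tcp d,z -0.013 0.2539 [-0.494539   -0.30280435  0.04120933]
scene 3697 angle 91.2 max r 0.263
top 3015 angle 86.7 max r 0.546
```

servo_tool(
  series=[
    [[0.07, 0, 0.008, 0, 0, 0, 0], [0.143, 0, 0.017, 0, 0, 0, 0], [0.21, 0, 0.04, 0, 0, 0, 0], [0.277, 0, 0.07, 0, 0, 0, 0], [0.335, 0, 0.108, 0, 0, 0, 0], [0.393, 0, 0.153, 0, 0, 0, 0], [0.44, 0, 0.208, 0, 0, 0, 0], [0.48, 0, 0.267, 0, 0, 0, 0], [0.512, 0, 0.33, 0, 0, 0, 0], [0.54, 0, 0.397, 0, 0, 0, 0]],
  ],
)

```text
time_s: 27.2
tool_pos: [0.4544, -0.1998, 0.1343]
tool_rot: [179.9, -0.0, 95.5]
force: [0.6, -1.7, 0.4]
grip_width: -0.0
grasp_force: 0.2
```

```bash
python3 fl.py
```

```text
tcp d,z 0.1489 0.1343 [ 0.55415826 -1.69036994  0.36522449]
scene 3758 angle 15.2 max r 0.187
top 1545 angle 13.8 max r 0.375
```

servo_tool(
  series=[
    [[0.008, 0, 0.035, 0, 0, 0, 0], [0.014, 0, 0.07, 0, 0, 0, 0], [0.018, 0, 0.105, 0, 0, 0, 0], [0.02, 0, 0.13, 0, 0, 0, 0], [0.02, 0, 0.145, 0, 0, 0, 0], [0.02, 0, 0.152, 0, 0, 0, 0], [0.02, 0, 0.152, 0, 0, 0, 0], [0.02, 0, 0.152, 0, 0, 0, 0]],
  ],
)

```text
time_s: 27.97
tool_pos: [0.4539, -0.1944, 0.0936]
tool_rot: [-179.9, -0.0, 95.4]
force: [-13.4, 4.3, 34.6]
grip_width: 0.0002
grasp_force: 17.3
```

```bash
cat > sh.py <<'E'
from h import *
a=np.radians(5.4);h0=np.array([.4687,-.348]);e=np.array([-np.sin(a),np.cos(a)]);f=np.array([np.cos(a),np.sin(a)])
print(get_obs()['force'],tool()[0])
for n in('scene','top'):
    c=cam(n);P=cloud(c);H=cv2.cvtColor(c['frame'],cv2.COLOR_RGB2HSV).astype(int)
    d=(P[...,:2]-h0)@e;l=(P[...,:2]-h0)@f
    m=(H[...,0]>8)&(H[...,0]<22)&(H[...,1]>90)&(abs(l)<.12)&(P[...,2]>.06)&(d>.02)&(d<.18)
    k=np.polyfit(d[m],P[...,2][m],1); print(n,m.sum(),'slope',k.round(3))
    for x in(.03,.1,.17): print(x,np.median(P[...,2][m&(abs(d-x)<.01)]).round(4))
    print('handle',end=' ');q=((H[...,0]<6)|(H[...,0]>174))&(H[...,1]>150)&(P[...,2]>.12)&(P[...,1]>.3)&(P[...,0]<.6);print(np.median(P[q],0).round(3) if q.sum() else '')
E
python3 sh.py
```

```text
[-13.35067058   4.26700352  34.62426959] [ 0.45387866 -0.1944314   0.09362118]
scene 3828 slope [0.071 0.089]
0.03 0.0921
0.1 0.0919
0.17 0.0918
handle 
top 1101 slope [0.169 0.084]
0.03 0.0942
0.1 0.0938
0.17 0.094
handle [0.5   0.392 0.155]
```

Flap is flat at rim height. Retreat slowly and check.

servo_tool(
  series=[
    [[0, 0, -0.02, 0, 0, 0, 0], [0, 0, -0.1, 0, 0, 0, 0], [0, 0, -0.22, 0, 0, 0, 0], [0, 0, -0.35, 0, 0, 0, 0], [0, 0, -0.48, 0, 0, 0, 0], [0, 0, -0.6, 0, 0, 0, 0], [0, 0, -0.7, 0, 0, 0, 0], [0, 0, -0.7, 0, 0, 0, 0], [0, 0, -0.7, 0, 0, 0, 0]],
  ],
)

```text
time_s: 28.82
tool_pos: [0.4546, -0.1951, 0.3008]
tool_rot: [179.8, 0.0, 95.4]
force: [-0.3, 0.1, -1.2]
grip_width: 0.0007
grasp_force: 0.0
```

```bash
python3 sh.py; python3 -c "
from h import *
save(cam('scene'),'s14.png',s=1.5)"
```

```text
[-0.29264032  0.103972   -1.19176031] [ 0.45456211 -0.19513449  0.30078202]
scene 3912 slope [0.221 0.082]
0.03 0.0921
0.1 0.092
0.17 0.0922
handle 
top 2236 slope [0.7   0.024]
0.03 0.0943
0.1 0.094
0.17 0.0953
handle [0.499 0.392 0.155]
```

View pics/s14.png

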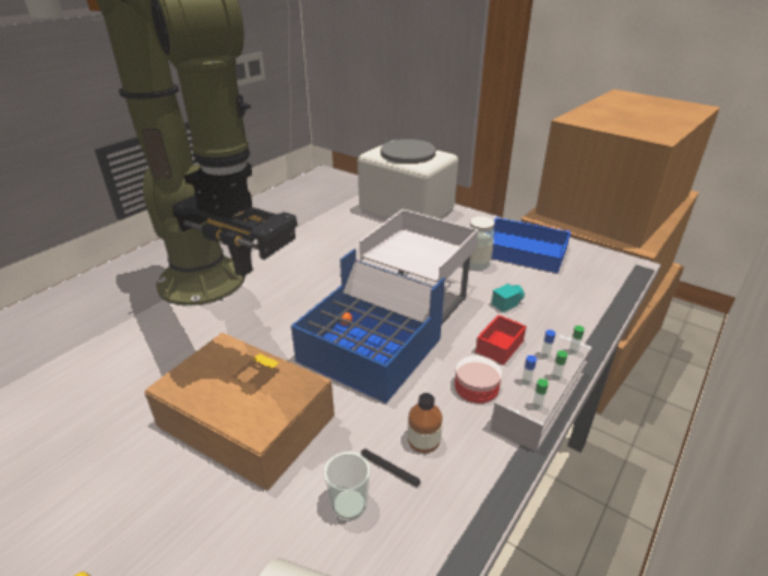

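The carton is shut flat (flap at 150–330, 340–480), the balls are below the grate, the pan is level and the bystanders have not moved. I'm handing it in.

```bash
python3 -c "
from cell import env
print(env.sign_off())"
```

```text
the job is handed in; nothing more can be done
None
```

I handed the job in, and no verdict came back: by the camera checks, all three jars are in the carton with the flap flat at rim height, both balls are in the catch box below the grate, the pan is level and the other things look unmoved.

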